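Level the sprung packing shelf

TASK

Take the tube spirit level from the bench and push it down past the two sprung orange jaws until it sits fully home in the fork clips on the aluminium shelf. Then press the red knob of the levelling foot firmly down so that the foot stands on its rubber pad, and turn it until, with the knob pressed, the bubble rests in the middle between the two black lines. Finish still holding the knob pressed down with the bubble centred, because I will lock the foot while you hold it; leave the other things on the bench where they are.

Things in the scene. Friction and masses are not known exactly. Their poses are not given: they have to be found in the camera images.
- level_mid (a point): Middle of the loose tube spirit level, on its axis, 13 mm above the bench as it lies. Aluminium tube 20 mm thick along its x axis, with a square 26 x 26 x 20 mm block at each end (red at +x, black at -x), 180 mm overall, 0.18 kg. The middle 66 mm is a green vial with two black lines 22 mm apart and a white bubble. Either end may go either way in the clips.
- bubble (a joint): Offset of the bubble from the middle of the vial, m, positive towards the red end; 0 is centred, stops at +-0.024. It goes to the higher end, about 0.8 mm per milliradian of slope, and settles in about 1 s. It tells the shelf's slope only while the level is in the clips.
- clip_seat (a point): Where the level's middle lies when fully home in the clips, 26 mm above the shelf's top, moving with the shelf. Its y axis is the direction the level lies in (from the foot towards the hinge), z is up. Two black fork clips, each 14 mm wide along y, stand 50 mm either side of it: the 86 mm between them are free for fingers. The red knob is 155 mm from here along -y.
- jaw_a (a joint): Angle, rad, of the orange sprung jaw of the clip nearer the hinge: 0 shut with no tube, 0 to 0.05 closed over a seated level, over 0.1 while the tube passes. The jaw stands on the +x side of clip_seat, its nose 37 mm above the shelf and 3 mm over the tube; the clip's fixed prong on the -x side is 46 mm high. Pushing straight down opens the jaws, 10 to 15 N for both together.
- jaw_b (a joint): The same for the jaw of the clip nearer the foot.
- shelf: Aluminium plate, 160 mm along x, 300 mm along y, top about 50 mm above the bench. Origin on its hinge line, 24 mm above its top; the plate runs from there along -y, its free end carrying the knob. A spring holds the free end up; it yields to a push (3 to 9 mm at the knob, 1 to 4 mm at the clips) until the foot lands on its pad.
- knob_grip (a point): Middle of the red round knob of the levelling foot at the height to grip it, 11 mm below its top and about 33 mm above the shelf's top. Knob 36 mm in diameter, 28 mm high, upright axis, 155 mm from clip_seat; the fingers may take it at any angle. The first 4 N or so of a downward push only lower the sprung shelf 3 to 9 mm; then the foot stands on its pad: 10 to 20 N hold it there firmly.
- foot: The red knob with its screw and foot, one turning piece. At first the foot is too long: pressed down, the shelf's free end stands 2 to 5.5 mm too high. Turning anticlockwise seen from above draws the foot in and lowers the free end 4 mm per radian (bubble: 12 mm per radian, towards the hinge); 0.4 to 1.5 rad are needed, 0.2 N m. The pressed knob keeps its height as it turns.
- pad: Black rubber pad, 44 mm in diameter, on the stand's base right under the foot.
- marker: Black marker pen lying on the bench, 130 mm long, 17 mm thick (origin under its middle). Leave alone.
- tape_roll: Roll of brown tape lying flat, 92 mm in diameter, 48 mm high (origin under its centre). Leave alone.
- box_cutter: Yellow box cutter lying on the bench, 149 mm long, 26 mm wide, 20 mm high. Leave alone.
- tape_gun: Red hand tape dispenser with a roll, 200 mm long, about 100 mm high. Leave alone.
- carton: Small brown carton, 110 x 90 x 60 mm. Leave alone.
- label_roll: Upright roll of white labels, 80 mm in diameter, 60 mm high. Leave alone.
Not all that is in view belongs to the job. Several things look just like the part that bears level_mid: the one meant starts nearest to the robot's base.

How it is judged:
By the outcome, as a careful person would: the job done as asked, in the order asked, and still so for the second after the job is handed in, while the arm keeps its last pose, push and grip.
It also fails if it takes over 48 s, if anything falls off the work surface, if the arm or the gripper's body presses on something with over 40 N, if the wrist force passes 120 N, or if a joint passes its speed limit or range.

ROBOT

A 6-joint arm with a two-finger parallel gripper is mounted at the origin on the work surface. World frame = base frame: x ahead of the robot, y to its left, z up, the work surface at z = 0. Lengths are in m, angles in rad, forces in N, time in s.
With the tool pointing down it reaches from about 0.4 to 0.825 m from the base axis. Payload 7 kg.
Tool frame: the origin (TCP) lies midway between the tips of the shut fingers; the grasp point (between the pads) lies 19 mm behind it; y points along the fingers, z is the direction in which the jaws open and shut, and the axes are right-handed (so a half turn about y gives the same grasp; the last joint's range is limited). The gripper opens to 85 mm and grips with 20 to 120 N. Pads are 22 mm wide; open, the fingers measure 114 mm over their backs; the gripper's body (76 mm by 85 mm) begins 54 mm behind the grasp point. The pads swing forward as they close: fully open they stand 13 mm farther back than shut.
Start: joints at [-0.871, 0.359, 0.012, 0, -1.224, -0.288], TCP at [0.27, -0.619, 0.231] pointing down, gripper open.
Joint ranges: [-3.07, 3.07], [-1.43, 2.12], [-1.02, 1.25], [-3.03, 1.67], [-3.05, -0], [-3.03, 3.03]. Speed limits (rad/s): [2.39, 2.39, 3.01, 3.14, 3.14, 3.14].

INTERFACE

Orientations are given as a unit quaternion [x, y, z, w].
In Python, from plant import arm gives the robot as it stands. Calls block until the motion is done:
- arm.movep(position, orientation): joint-space move of the TCP to a pose.
- arm.line_to(position, attitude=None, v=0.15, max_force=None): straight line of the TCP; attitude=None keeps the orientation; v is the mean speed in m/s. With max_force (N) it stops when the force on the tool has changed by that much, and returns True; else False.
- arm.goto_joints(angles): joint-space move.
- arm.move_gripper(opening, force=None): finger opening in m; force is the grip in N (None keeps the last); returns when the fingers have stopped.
- arm.dwell(seconds).
- arm.ik(position, orientation): joint angles nearest the present ones, or None.
- arm.observe(): the state.
- arm.grab_frame(name): name is "scene" or "top" or "wrist"; returns a dict with "pixels" (420x560x3 uint8, red, green, blue), "range_z" (420x560 float32, m along the optical axis (not along the pixel's ray), 0 where there is no reading), "vfov" (degrees; the focal length in pixels is half the picture's height over the tangent of half this angle, whatever the lens; pixels are square), "cx", "cy" (the principal point, pixels), "dist" ([k1, k2, p1, p2, k3] as OpenCV has them; the pictures are not rectified), "view" (4x4, takes a point from world to camera coordinates). Camera axes: x right, y down, z forward; pixel columns grow to the right and rows downward; lengths in m; the calibration is good to about 2 mm. A picture is of the moment at which its call begins.
A pose or a line that the arm cannot do raises arm.MotionError and nothing moves.
- arm.job_done(): hands the job in, once; it reports no verdict.
The state is a dict: "time": time; "joint_positions": joint angles; "qd": joint speeds; "effort": joint torques, N m; "tool_pos": TCP position; "orientation": TCP orientation; "force": force on the tool from outside, world axes, zero at the start; "ft_torque": the same for the moment, N m; "grip_width": finger opening in m.
Only numpy, scipy, OpenCV 4.12 (cv2) and the standard library are available. Lean on these libraries where they do the work, as an engineer would, in place of code of your own. Each camera call takes 0.05 s, during which the arm holds its last target. There are 200 camera calls.

## Working session

There is one attempt and no reset: what is moved stays moved. The work goes in short steps, each a Python script; the robot and the scene stay as the last script left them, time stands still between calls to the robot, and variables do not carry over. Pictures are saved under pics/ and viewed, about 8 in all and at most 12, crops included, and the job is handed in when it is done.

```bash
ls; mkdir -p pics; cat > h.py <<'E'
import numpy as np, cv2, pickle
from plant import arm
def grab(n):
    f=arm.grab_frame(n); return f
def K(f):
    fl=f["pixels"].shape[0]/2/np.tan(np.radians(f["vfov"])/2)
    return np.array([[fl,0,f["cx"]],[0,fl,f["cy"]],[0,0,1.]])
def ray(f,uv):
    p=cv2.undistortPoints(np.array(uv,float).reshape(-1,1,2),K(f),np.array(f["dist"],float)).reshape(-1,2)
    R=f["view"][:3,:3];t=f["view"][:3,3]
    return -R.T@t,(np.c_[p,np.ones(len(p))])@R
def onplane(f,uv,z):
    c,d=ray(f,uv); return c+d*((z-c[2])/d[:,2])[:,None]
def depthpt(f,uv):
    c,d=ray(f,uv); r=np.array([f["range_z"][int(round(v)),int(round(u))] for u,v in np.array(uv).reshape(-1,2)])
    return c+d*r[:,None]
def proj(f,P):
    R=f["view"][:3,:3]
    return cv2.projectPoints(np.array(P,float).reshape(-1,1,3),cv2.Rodrigues(R)[0],f["view"][:3,3],K(f),np.array(f["dist"],float))[0].reshape(-1,2)
def save(f,n,crop=None,s=1):
    im=f["pixels"][:,:,::-1]
    if crop: im=im[crop[1]:crop[3],crop[0]:crop[2]]
    cv2.imwrite("pics/"+n,cv2.resize(im,None,fx=s,fy=s,interpolation=cv2.INTER_CUBIC))
E
python3 - <<'E'
from h import *
for n in("scene","top"):
    f=grab(n); pickle.dump(f,open(n+".pkl","wb")); save(f,n+"0.png",None,1.4)
    print(n,f["vfov"],f["dist"],f["view"])
print(arm.observe())
E
```

```text
pics
scene 44.56394691507796 [0.02547376 0.         0.         0.         0.        ] [[ 0.63617205  0.77148764 -0.00958838 -0.39870673]
 [ 0.64258694 -0.53667664 -0.54686397 -0.34809486]
 [-0.42704466  0.34173821 -0.83716656  1.8356604 ]
 [ 0.          0.          0.          1.        ]]
top 46.61345828165121 [-0.03953299  0.          0.          0.          0.        ] [[ 5.99009886e-03 -9.99970979e-01  4.70736872e-03  1.25185086e-03]
 [-9.88700328e-01 -6.62757554e-03 -1.49758929e-01  5.87716994e-01]
 [ 1.49785781e-01 -3.75710621e-03 -9.88711335e-01  1.74977112e+00]
 [ 0.00000000e+00  0.00000000e+00  0.00000000e+00  1.00000000e+00]]
{'time': 0.1, 'joint_positions': array([-8.70921652e-01,  3.59336632e-01,  1.11502970e-02, -3.13296752e-04,
       -1.22408106e+00, -2.88086516e-01]), 'qd': array([ 2.60891325e-05, -1.52353089e-03,  7.89271671e-04,  3.47682467e-05,
        6.82909209e-04,  3.13229924e-04]), 'effort': array([-1.54308982e-03, -5.84766948e+01,  2.94108850e+01,  6.95455045e+00,
       -3.12905002e-03, -6.37553754e-06]), 'tool_pos': array([ 0.26996788, -0.61819767,  0.2304426 ]), 'orientation': array([-0.6916719 , -0.14437077,  0.14468057,  0.69268651]), 'force': array([ 0.4475124 ,  0.09638605, -0.36939068]), 'ft_torque': array([-0.0362341 ,  0.00165303,  0.00841529]), 'grip_width': 0.08549398581197445}
```

View pics/scene0.png

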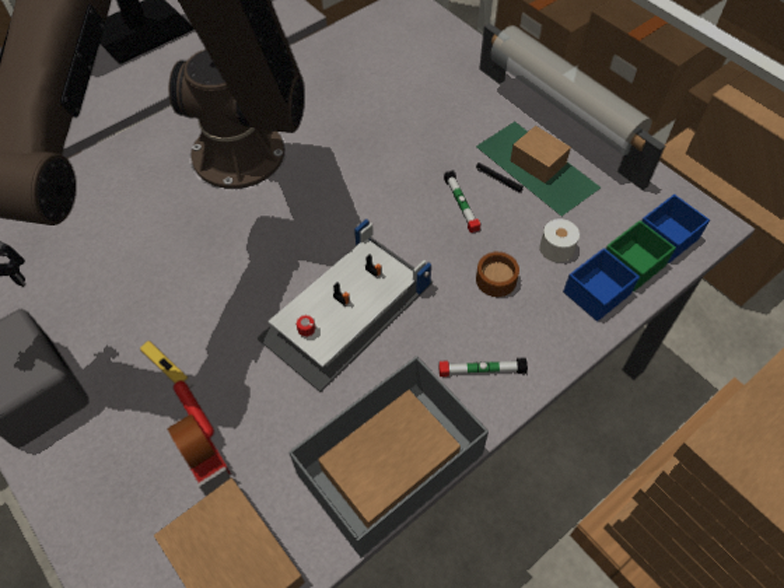

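View pics/top0.png

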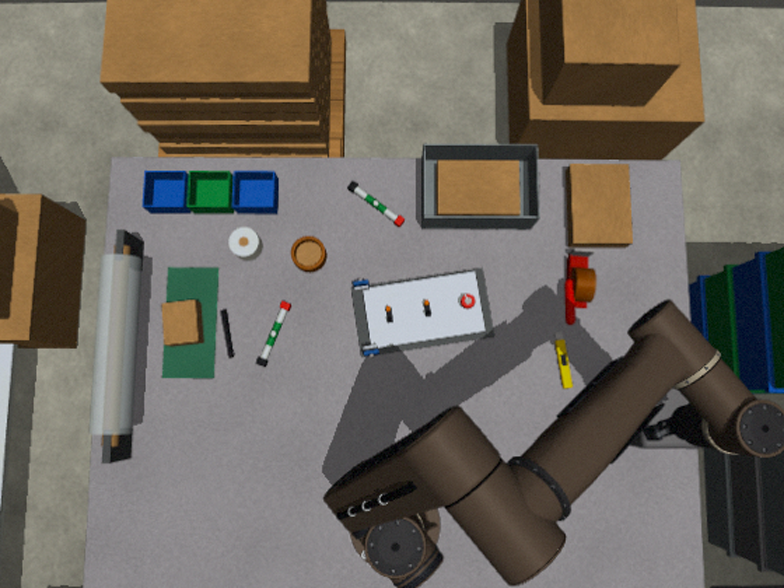

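The pictures show two level look-alikes: A at top px (274,333) / scene (462,200), and B at top (376,204) / scene (483,367). A is clearly nearer the base, at top (395,545), so I choose A. The knob is at top (467,300), the clips at (389,312) and (427,307), with the jaws on the far (+x) side and the hinge to the left (+y).

```bash
cat >> h.py <<'E'
from scipy.spatial.transform import Rotation as Ro
def quat(yaw):   # tool y down, jaw direction z at yaw
    z=np.array([np.cos(yaw),np.sin(yaw),0]);y=np.array([0,0,-1.]);x=np.cross(y,z)
    return Ro.from_matrix(np.c_[x,y,z]).as_quat()
def blobs(f,kind,box,amin=8):
    hsv=cv2.cvtColor(f["pixels"],cv2.COLOR_RGB2HSV);h,s,v=cv2.split(hsv)
    m={"red":((h<6)|(h>172))&(s>150)&(v>80),"black":(v<50),"green":(h>45)&(h<85)&(s>120)&(v>40),
       "orange":(h>=6)&(h<18)&(s>150)&(v>120),"white":(s<60)&(v>150)}[kind].astype(np.uint8)
    k=np.zeros_like(m);k[box[1]:box[3],box[0]:box[2]]=1
    n,_,st,c=cv2.connectedComponentsWithStats(m*k)
    return [(int(st[i,4]),c[i].round(2)) for i in range(1,n) if st[i,4]>=amin]
E
python3 - <<'E'
from h import *
f=pickle.load(open("top.pkl","rb"))
A=(178,205,215,270)
for k in("red","black","green"):
    for a,c in blobs(f,k,A): print("A",k,a,c,onplane(f,c,0.02).round(4))
S=(260,190,350,250)
for k,z in(("red",.094),("orange",.085),("black",.09)):
    for a,c in blobs(f,k,S,3): print("S",k,a,c,onplane(f,c,z).round(4),depthpt(f,c).round(4))
g=pickle.load(open("scene.pkl","rb"))
for k,z in(("red",.094),("orange",.085)):
    for a,c in blobs(g,k,(190,170,300,245),3): print("scene",k,a,c,onplane(g,c,z).round(4),depthpt(g,c).round(4))
print("scene est vs B: ",[ (k,onplane(g,c,.02).round(3)) for k in("red","black") for a,c in blobs(g,k,(312,115,350,170))])
E
```

```text
A red 37 [203.46 217.78] [[0.5637 0.2914 0.02  ]]
A black 31 [186.9  258.16] [[0.4133 0.3481 0.02  ]]
A green 72 [195.31 238.19] [[0.4873 0.3194 0.02  ]]
S red 46 [333.37 215.43] [[ 0.5652 -0.1842  0.094 ]] [[ 0.5653 -0.1842  0.0936]]
S orange 9 [304.33 215.89] [[ 0.5641 -0.0807  0.085 ]] [[ 0.5642 -0.0807  0.0849]]
S orange 8 [276.88 220.12] [[0.5482 0.0177 0.085 ]] [[0.548  0.0177 0.0861]]
S black 20 [304.8 221.3] [[ 0.5439 -0.0821  0.09  ]] [[ 0.5463 -0.0831  0.0719]]
S black 19 [277.74 226.16] [[0.5258 0.0145 0.09  ]] [[0.526  0.0145 0.0882]]
S black 6 [348.   239.33] [[ 0.4802 -0.2359  0.09  ]] [[ 0.4882 -0.2482  0.004 ]]
S black 4 [261.5 245.5] [[0.4563 0.0716 0.09  ]] [[ 0.4639  0.0749 -0.0053]]
S black 6 [280.67 248.  ] [[0.4479 0.0036 0.09  ]] [[0.4533 0.0032 0.0177]]
S black 3 [277.67 248.33] [[0.4467 0.0142 0.09  ]] [[0.4527 0.0143 0.0083]]
scene red 66 [217.11 231.33] [[ 0.57   -0.1911  0.094 ]] [[ 0.5708 -0.1914  0.0955]]
scene orange 6 [269.5  189.67] [[0.5476 0.0162 0.085 ]] [[0.5501 0.0143 0.0894]]
scene orange 8 [246.38 210.  ] [[ 0.5609 -0.081   0.085 ]] [[ 0.5669 -0.0847  0.0957]]
scene est vs B:  [('red', array([[0.561, 0.291, 0.02 ]])), ('black', array([[0.45 , 0.426, 0.02 ]])), ('black', array([[0.413, 0.346, 0.02 ]]))]
```

```bash
python3 - <<'E'
from h import *
q=arm.observe()["orientation"]; z=Ro.from_quat(q).as_matrix()[:,2]; print("yaw now",np.degrees(np.arctan2(z[1],z[0])))
for nm,p,yaws in(("lvl",[.4885,.3197,.15],(69.3,249.3)),("seat",[.545,-.032,.12],(9.3,189.3)),("knob",[.567,-.188,.1],(-80,-20,40,100,190,280))):
    for y in yaws:
        r=arm.ik(np.array(p),quat(np.radians(y))); print(nm,y,None if r is None else np.round(r,2))
E
```

```text
yaw now 113.58760553458673
lvl 69.3 [ 0.91  0.28 -0.3   0.   -0.99 -2.85]
lvl 249.3 [ 0.91  0.28 -0.3   0.   -0.99  0.3 ]
seat 9.3 [ 0.3   0.25 -0.42  0.   -0.9   3.  ]
seat 189.3 [ 0.3   0.25 -0.42  0.   -0.9  -0.14]
knob -80 [ 0.01  0.35 -0.33  0.   -0.89  1.74]
knob -20 [ 0.01  0.35 -0.33  0.   -0.89  2.79]
knob 40 [ 0.01  0.35 -0.33  0.   -0.89 -2.45]
knob 100 [ 0.01  0.35 -0.33  0.   -0.89 -1.4 ]
knob 190 [ 0.01  0.35 -0.33  0.   -0.89  0.17]
knob 280 [ 0.01  0.35 -0.33  0.   -0.89  1.74]
```

```bash
python3 - <<'E'
from h import *
arm.movep([.545,-.06,.30],quat(np.radians(189.3)))
f=grab("wrist");pickle.dump(f,open("w_sh.pkl","wb"));save(f,"w_sh.png")
print(arm.observe()["time"],f["vfov"])
arm.movep([.4885,.3197,.2],quat(np.radians(249.3)))
f=grab("wrist");pickle.dump(f,open("w_lv.pkl","wb"));save(f,"w_lv.png")
print(arm.observe()["time"],f["view"])
a=cv2.imread("pics/w_sh.png");b=cv2.imread("pics/w_lv.png");cv2.imwrite("pics/w1.png",cv2.resize(np.vstack([a,b]),None,fx=.71,fy=.71))
E
```

```text
2.3917 59.92917394813888
3.9167 [[-0.35401334 -0.93523946 -0.00130836  0.47183133]
 [-0.8968227   0.33907406  0.28414403  0.30352011]
 [-0.26529907  0.10176414 -0.95878072  0.44680087]
 [ 0.          0.          0.          1.        ]]
```

View pics/w1.png

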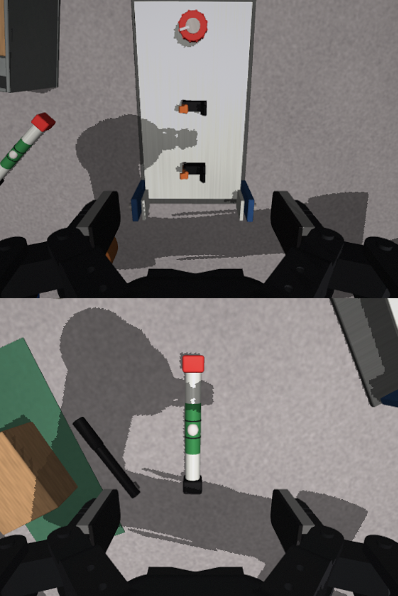

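The wrist picture shows the shelf with the knob at (192,26), orange and black clips at (193,107) and (193,171). The chosen level stands alone, red end (193,363) and black end (192,487) in the lower half (scaled 0.71).

```bash
cat >> h.py <<'E'
def cloud(f):
    h,w=f["range_z"].shape;u,v=np.meshgrid(np.arange(w),np.arange(h))
    c,d=ray(f,np.c_[u.ravel(),v.ravel()]);return (c+d*f["range_z"].reshape(-1,1)).reshape(h,w,3)
def masks(f):
    h,s,v=cv2.split(cv2.cvtColor(f["pixels"],cv2.COLOR_RGB2HSV))
    return dict(red=((h<6)|(h>172))&(s>130)&(v>60),black=(v<55),green=(h>45)&(h<85)&(s>100)&(v>30),orange=(h>=5)&(h<20)&(s>130)&(v>90),any=v>=0)
def pick(f,k,xy,r,z0,z1):
    P=cloud(f);m=masks(f)[k]&(np.hypot(P[...,0]-xy[0],P[...,1]-xy[1])<r)&(P[...,2]>z0)&(P[...,2]<z1)
    return P[m]
def mid(p): 
    (c,s,a)=cv2.minAreaRect((p[:,:2]*1e4).astype(np.float32)); return np.array(c)/1e4,np.array(s)/10,a
E
python3 - <<'E'
from h import *
f=pickle.load(open("w_lv.pkl","rb"))
print("cam",-f["view"][:3,:3].T@f["view"][:3,3])
r=pick(f,"red",(.5637,.2914),.04,.021,.032);b=pick(f,"black",(.4133,.3481),.04,.021,.032)
R,B=mid(r),mid(b);print(len(r),R,r[:,2].mean(),len(b),B,b[:,2].mean())
m=(R[0]+B[0])/2;d=R[0]-B[0];print("mid",m,"len",np.hypot(*d),"ang",np.degrees(np.arctan2(d[1],d[0])))
f=pickle.load(open("w_sh.pkl","rb"))
k=pick(f,"red",(.567,-.188),.04,.085,.11);print("knob",cv2.minEnclosingCircle((k[:,:2]*1e4).astype(np.float32)),np.median(k[:,2]),k[:,:2].mean(0))
for n,c in(("b",(.55,-.081)),("a",(.535,.017))):
    for col in("black","orange"):
        p=pick(f,col,c,.045,.062,.12); print(n,col,len(p),mid(p),"z",p[:,2].min().round(4),p[:,2].max().round(4),"mean",p.mean(0).round(4))
p=pick(f,"any",(.545,-.06),.3,.035,.07)
A=np.c_[p[:,:2],np.ones(len(p))]
for _ in range(4):
    s=np.linalg.lstsq(A,p[:,2],rcond=None)[0];g=abs(A@s-p[:,2])<.003;A,p=A[g],p[g]
print("plane",s,mid(p),[float(s@[x,y,1]) for x,y in((.545,-.032),(.567,-.188))])
E
```

```text
cam [0.55777416 0.29289117 0.34275795]
731 (array([0.56447749, 0.29348555]), array([25.15899811, 19.36026611]), 69.21829223632812) 0.025416141519262418 491 (array([0.41613911, 0.3514675 ]), array([24.15421295, 18.61154938]), 69.25439453125) 0.02519737281268283
mid [0.4903083  0.32247653] len 0.1592676430131178 ang -21.349350929216655
knob ((5699.7412109375, -1849.696533203125), 187.35098266601562) 0.0938335876628239 [ 0.56913004 -0.1848638 ]
b black 435 (array([ 0.55178008, -0.08275292]), array([34.71036682, 14.45066681]), 7.313358783721924) z 0.0629 0.0988 mean [ 0.5481 -0.0845  0.076 ]
b orange 137 (array([ 0.56595322, -0.07991317]), array([11.5303978 , 11.70646896]), 9.205672264099121) z 0.0679 0.0924 mean [ 0.5656 -0.08    0.0885]
a black 390 (array([0.53620596, 0.01568002]), array([34.67730713, 14.18720398]), 6.290349006652832) z 0.0621 0.0958 mean [0.5325 0.0138 0.0721]
a orange 99 (array([0.5500521 , 0.01798257]), array([10.92780151, 10.9866951 ]), 8.836211204528809) z 0.0636 0.0887 mean [0.5498 0.0184 0.085 ]
plane [ 0.00698319 -0.03385194  0.04482203] (array([ 0.60823276, -0.05636987]), array([373.82485352, 409.90498047]), 31.241363525390625) [0.049711134529840356, 0.05514566667636402]
```

```bash
python3 - <<'E'
from h import *
f=pickle.load(open("w_sh.pkl","rb"));P=cloud(f);M=masks(f)
k=np.array([.5695,-.185]);a=np.radians(99.1);Y=np.array([np.cos(a),np.sin(a)]);X=np.array([Y[1],-Y[0]])
xs=(P[...,:2]-k)@X;ys=(P[...,:2]-k)@Y
for n,y in(("b",105),("a",205)):
  for col in("black","orange"):
    m=M[col]&(abs(ys*1e3-y)<5)&(abs(xs)<.035)&(P[...,2]>.055)
    h=xs[m]*1e3;z=P[...,2][m]*1e3
    print(n,col,[(int(b),int((abs(h-b)<1).sum()),z[abs(h-b)<1].max().round(1)) for b in range(-30,31,2) if (abs(h-b)<1).any()])
q=quat(np.radians(248.65));m=[.4903,.3225]
arm.move_gripper(.055,60)
arm.movep(m+[.06],q)
print(arm.line_to(np.array(m+[.004]),v=.08,max_force=15))
arm.move_gripper(0,80);o=arm.observe();print(o["tool_pos"],o["grip_width"],o["force"])
arm.line_to(np.array(m+[.15]),v=.15)
f=grab("wrist");pickle.dump(f,open("w_h.pkl","wb"));save(f,"w_h.png",(100,40,460,420),1.2);o=arm.observe();print(o["time"],o["grip_width"],o["tool_pos"],o["force"])
t=o["tool_pos"][:2]
R=mid(pick(f,"red",t+.08*np.array([.9315,-.364]),.04,.160,.185));B=mid(pick(f,"black",t-.08*np.array([.9315,-.364]),.03,.160,.185))
print(R,B,(R[0]+B[0])/2)
E
```

```text
b black [(-30, 509, np.float64(391.0)), (-28, 381, np.float64(391.3)), (-26, 377, np.float64(391.6)), (-24, 273, np.float64(391.2)), (-22, 186, np.float64(392.1)), (-20, 102, np.float64(393.2)), (-18, 90, np.float64(393.4)), (-16, 29, np.float64(394.0)), (-14, 21, np.float64(98.8)), (-12, 31, np.float64(96.3)), (-10, 17, np.float64(90.9)), (-8, 19, np.float64(68.8)), (-6, 18, np.float64(69.4)), (-4, 18, np.float64(68.3)), (-2, 19, np.float64(68.5)), (0, 18, np.float64(68.9)), (2, 18, np.float64(68.6)), (4, 19, np.float64(68.9)), (6, 14, np.float64(68.9)), (8, 2, np.float64(67.0)), (10, 58, np.float64(393.3)), (12, 97, np.float64(393.0)), (14, 133, np.float64(393.2)), (16, 247, np.float64(391.2)), (18, 310, np.float64(391.1)), (20, 372, np.float64(391.5)), (22, 433, np.float64(391.7)), (24, 520, np.float64(391.0)), (26, 553, np.float64(391.2)), (28, 525, np.float64(389.8)), (30, 467, np.float64(388.1))]
b orange [(8, 21, np.float64(88.0)), (10, 20, np.float64(89.0)), (12, 20, np.float64(89.5)), (14, 25, np.float64(91.0)), (16, 23, np.float64(91.8)), (18, 18, np.float64(92.4))]
a black
[... 300 characters left out ...]
t64(64.7)), (4, 12, np.float64(64.7)), (6, 15, np.float64(65.6)), (8, 10, np.float64(64.9)), (10, 8, np.float64(65.2)), (12, 4, np.float64(65.3)), (16, 1, np.float64(59.6))]
a orange [(8, 12, np.float64(84.9)), (10, 15, np.float64(86.1)), (12, 16, np.float64(86.2)), (14, 15, np.float64(87.7)), (16, 16, np.float64(88.7)), (18, 15, np.float64(88.7))]
False
[0.49047678 0.32269418 0.00483433] 0.017107626102884032 [-1.1624483  -0.69268819  5.06469673]
7.4 0.017144464298485863 [0.48975027 0.32197918 0.14875174] [-0.29161707  0.28052929 -2.27284522]
(array([0.56380151, 0.29327681]), array([25.75787964, 19.7026474 ]), 68.80404663085938) (array([0., 0.]), array([0., 0.]), 0.0) [0.28190076 0.1466384 ]
```

View pics/w_h.png

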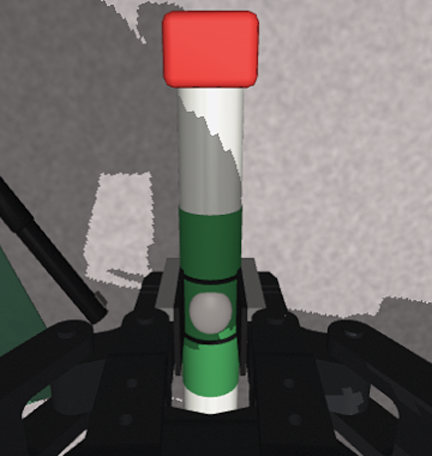

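The level is held on its axis (wrist view: red block at (210,48), vial between the pads), and the wrist calibration agrees with the TCP to under 1 mm. Next I push it into the clips.

```bash
python3 - <<'E'
from h import *
a=np.radians(99.1);X=np.array([np.sin(a),-np.cos(a),0])
q=(Ro.from_rotvec(-.020*X)*Ro.from_quat(quat(np.radians(189.1)))).as_quat()
s=[.5452,-.0328]
arm.movep(s+[.15],q)
arm.line_to(np.array(s+[.105]),v=.1)
o=arm.observe();print(o["tool_pos"],o["force"],o["time"])
for z in(.088,.080,.074,.070,.067,.064,.061):
    h=arm.line_to(np.array(s+[z]),v=.04,max_force=30)
    o=arm.observe();print(z,h,o["tool_pos"].round(4),o["force"].round(1),o["ft_torque"].round(2),round(o["time"],2))
    if h or o["force"][2]>24: break
f=grab("scene");save(f,"s2.png",(190,150,320,270),5)
f=grab("wrist");pickle.dump(f,open("w_in.pkl","wb"))
E
```

```text
[ 0.54553595 -0.03241991  0.10517856] [-0.05355468  0.07619709 -1.3303405 ] 9.35
0.088 False [ 0.5452 -0.0329  0.0879] [ 0.5 -0.2 -0.9] [ 0.07  0.06 -0.03] 9.93
0.08 False [ 0.5439 -0.0332  0.0794] [-3.5 -1.2 -2.5] [-0.41  1.25 -0.04] 10.28
0.074 False [ 0.5437 -0.0331  0.0731] [-5.6 -0.8 -3.2] [-0.28  1.71  0.11] 10.57
0.07 False [ 0.5445 -0.0329  0.0695] [-4.3 -0.3 -4.8] [-0.19  1.52 -0.1 ] 10.82
0.067 False [ 0.5454 -0.0327  0.0676] [-7.6  0.7  4.4] [ 0.14  2.62 -0.12] 11.07
0.064 False [ 0.5455 -0.0328  0.0656] [-10.2   1.5  13.1] [ 0.25  3.8  -0.11] 11.32
0.061 False [ 0.5456 -0.0328  0.0651] [-20.3   3.5  37. ] [ 1.04  7.36 -0.18] 11.57
```

View pics/s2.png

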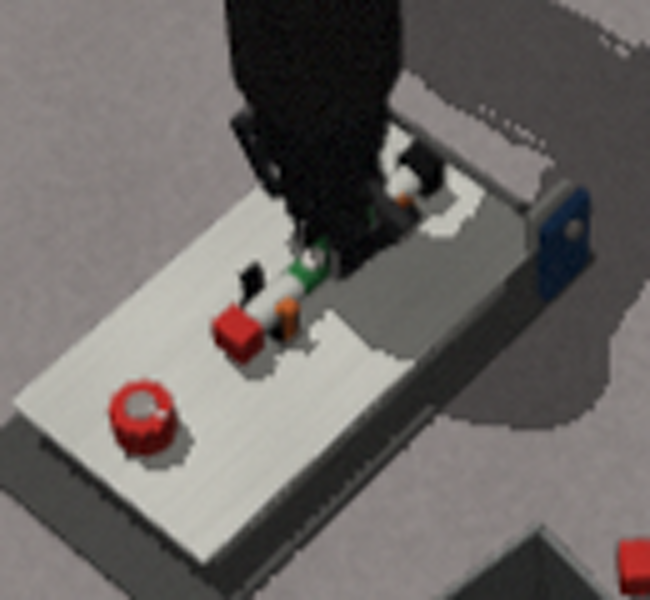

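The scene crop shows the level between the prongs with both orange jaws (285,318) and (403,202) beside and over the tube. I check heights in the wrist depth image.

```bash
cat > chk.py <<'E'
from h import *
k=np.array([.5695,-.185]);a=np.radians(99.1);Y=np.array([np.cos(a),np.sin(a)]);X=np.array([Y[1],-Y[0]])
def chk(f,full=False):
    P=cloud(f);M=masks(f);xs=(P[...,:2]-k)@X*1e3;ys=(P[...,:2]-k)@Y*1e3;z=P[...,2]*1e3
    w=(f["pixels"].min(2)>90)&(z>35)&(z<66)&(abs(xs)<75)&(abs(xs)>28)&(ys>-20)&(ys<230)
    c=np.linalg.lstsq(np.c_[ys[w],xs[w],np.ones(w.sum())],z[w],rcond=None)[0];print("shelf z=%.4f ys %+.4f xs %+.2f n=%d"%(*c,w.sum()))
    hh=z-(c[0]*ys+c[1]*xs+c[2])
    for n,col,y0,y1,lo in(("red end","red",60,90,33),("black end","black",220,250,33),("jaw b","orange",97,112,20),("jaw a","orange",197,212,20),("tube r","any",87,96,25),("tube k","any",213,219,25)):
        m=(M[col])&(ys>y0)&(ys<y1)&(abs(xs)<(8 if "tube" in n else 28))&(hh>lo)&(hh<60)
        if m.sum()>3: print(n,m.sum(),"xs",xs[m].min().round(1),xs[m].max().round(1),"ys",ys[m].min().round(1),ys[m].max().round(1),"h top",np.percentile(hh[m],[50,90]).round(1))
E
python3 - <<'E'
from chk import *
chk(pickle.load(open("w_in.pkl","rb")))
f=pickle.load(open("w_in.pkl","rb"));save(f,"w_in.png")
chk(pickle.load(open("w_sh.pkl","rb")))
E
```

```text
shelf z=-0.0158 ys +0.0015 xs +49.99 n=64096
red end 4936 xs -11.7 13.9 ys 65.9 85.5 h top [38.4 39.3]
jaw b 1063 xs 8.1 20.7 ys 98.1 110.6 h top [37.3 39.5]
tube r 1225 xs -8.0 8.0 ys 87.1 96.0 h top [34.7 36. ]
shelf z=-0.0346 ys +0.0014 xs +55.06 n=20707
jaw b 135 xs 7.3 18.9 ys 98.5 110.2 h top [37.2 39.8]
jaw a 97 xs 7.9 18.4 ys 198.0 208.9 h top [37.4 39.7]
```

View pics/w_in.png

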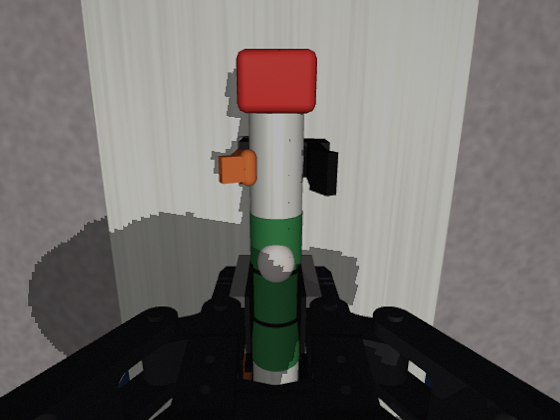

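Home height is confirmed: red block top at 38.4–39.3 mm over the shelf (39 expected), middle at 155.7 mm from the knob, bubble towards the foot (red) end. Now I release and go to the knob.

```bash
python3 - <<'E'
from chk import *
arm.move_gripper(.045)
o=arm.observe();p=o["tool_pos"];print(p,o["force"])
arm.line_to(np.array([.5452,-.0328,.16]),v=.12)
arm.move_gripper(.06)
y0=np.radians(12.)
j=arm.ik([.5695,-.185,.16],quat(y0));print(j)
if j is None or j[5]>0: print(arm.observe()["joint_positions"])
o=arm.observe()["joint_positions"]
jj=np.array(j)
if jj[5]>0: jj[5]-=2*np.pi
print(jj); assert jj[5]>-3.02
arm.goto_joints(jj)
f=grab("wrist");pickle.dump(f,open("w_k.pkl","wb"));save(f,"w_k.png");o=arm.observe();print(o["tool_pos"],o["time"],o["force"])
chk(f)
r=pick(f,"red",k,.04,.08,.11)
print(cv2.minEnclosingCircle((r[:,:2]*1e4).astype(np.float32)),r[:,2].max(),np.median(r[:,2]))
E
```

```text
[ 0.54615146 -0.03256087  0.06117728] [0.29909945 0.6215918  0.51904557]
[ 1.19638318e-02  2.89676643e-01 -2.59608267e-01 -4.44089210e-16
 -1.02151142e+00 -2.94411698e+00]
[ 1.19638318e-02  2.89676643e-01 -2.59608267e-01 -4.44089210e-16
 -1.02151142e+00 -2.94411698e+00]
[ 0.56949441 -0.18487764  0.16001762] 15.7417 [0.11796892 0.08758369 0.3606858 ]
shelf z=-0.0356 ys +0.0016 xs +55.10 n=32618
red end 1611 xs -14.8 11.0 ys 66.3 85.7 h top [38.7 40.2]
jaw b 471 xs 6.8 19.5 ys 98.4 110.8 h top [37.4 39.7]
tube r 486 xs -8.0 8.0 ys 87.0 96.0 h top [34.9 36.2]
((5694.79150390625, -1851.0782470703125), 189.52203369140625) 0.0964928493922102 0.09383520185430709
```

View pics/w_k.png

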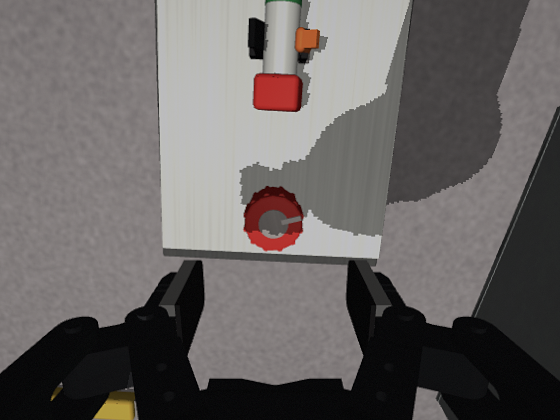

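The wrist view shows the knob at (273,218), level still seated with jaw b over the tube (307,40). The wrist camera won't see the vial from the knob, so I'll read the bubble in scene and top, with the depth slope as a cross-check.

```bash
python3 - <<'E'
from chk import *
c=[.5695,-.185]
arm.line_to(np.array(c+[.066]),v=.1,max_force=12)
o=arm.observe();print(o["tool_pos"],o["force"],o["time"])
arm.move_gripper(0,80);o=arm.observe();print(o["grip_width"],o["tool_pos"],o["force"])
z=.066
for i in range(14):
    z-=.0015;arm.line_to(np.array(c+[z]),v=.03);o=arm.observe();print(round(z,4),o["tool_pos"][2].round(4),o["force"].round(1))
    if o["force"][2]>14: break
arm.dwell(1.2);o=arm.observe();print(o["force"],o["tool_pos"],o["time"])
open("z.txt","w").write(str(z))
for n in("scene","top","wrist"):
    f=grab(n);pickle.dump(f,open(n+"1.pkl","wb"))
    if n!="wrist":
        u=proj(f,[.5452,-.0328,.074])[0].astype(int);print(n,u);save(f,n+"1.png",(u[0]-35,u[1]-30,u[0]+35,u[1]+30),8)
chk(f)
a=cv2.imread("pics/scene1.png");b=cv2.imread("pics/top1.png");cv2.imwrite("pics/st1.png",cv2.resize(np.vstack([a,b]),None,fx=.62,fy=.62))
E
```

```text
[ 0.57004517 -0.18505034  0.066655  ] [-0.18923363 -0.07581327 -0.16582751] 16.8333
0.03376601525094171 [ 0.56886982 -0.18521388  0.06634687] [-4.44562534 -1.48682845  2.95345804]
0.0645 0.0644 [-4.9 -2.9  3.1]
0.063 0.0632 [-5.8 -1.4  6.7]
0.0615 0.0629 [-9.4 -0.2 15.7]
[-9.14176906  0.97251704 15.44285229] [ 0.56901046 -0.18517563  0.06287336] 19.1333
scene [256 199]
top [290 221]
shelf z=-0.0177 ys +0.0015 xs +50.43 n=63677
red end 5197 xs -15.3 11.0 ys 66.0 85.7 h top [38.6 40.3]
jaw b 330 xs 6.7 19.2 ys 97.8 101.6 h top [36.5 39.4]
tube r 1584 xs -8.0 8.0 ys 87.0 96.0 h top [35.  36.3]
```

View pics/st1.png

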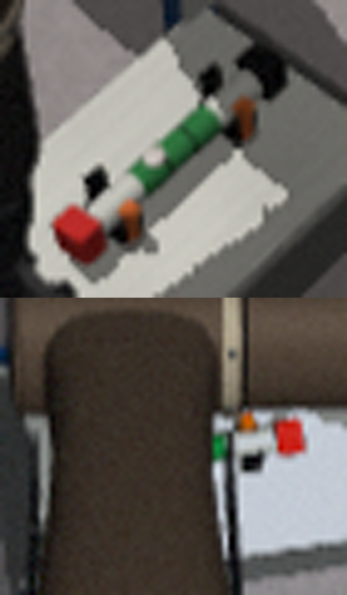

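The scene crop shows the bubble at (153,157), about 12 mm to the red side of the vial middle, with both jaws closed beside the tube. The top view is blocked by the arm. I turn in steps and read the profile along the vial from the scene.

```bash
cat > bub.py <<'E'
from chk import *
def bubble(f,slope=0.,show=False):
    s=np.arange(-45,45.1,.25)*1e-3; c=k+.1555*Y
    acc=[]
    for dz in np.arange(-4,11,1.)*1e-3:   # lines across the visible side of the tube (shelf scene camera side)
        P=np.c_[c+np.outer(s,Y)+X*0, .0745+dz-slope*s]
        uv=proj(f,P).astype(np.float32)
        acc.append(cv2.remap(f["pixels"],uv[:,0][None],uv[:,1][None],cv2.INTER_LINEAR)[0].astype(float))
    A=np.array(acc);sat=(A[...,1]-np.minimum(A[...,0],A[...,2]))/(A.max(2)+1)   # greenness
    rows=np.argsort(-(sat>.35).sum(1))[:6]
    g=np.median(sat[rows],0);rm=np.max(A[rows].min(2),0);lum=A[rows][...,0].mean(0)
    t=s*1e3;half=.5*np.percentile(g,90)
    on=np.where(g>half)[0];e=[]
    for i,j in((on[0],on[0]-1),(on[-1],on[-1]+1)): e.append(t[i]+(t[j]-t[i])*(g[i]-half)/(g[i]-g[j]))
    m=(t>e[0]+4)&(t<e[1]-4);w=np.clip(lum-np.percentile(lum[m],50)-25,0,None)*m
    b=(w*t).sum()/max(w.sum(),1e-9)
    print("vial edges",np.round(e,2),"len",round(e[1]-e[0],1),"bubble",round(b,2),"offset to hinge",round(b-(e[0]+e[1])/2,2),"w",round(w.max()))
    if show: print([(int(x),int(l)) for x,l in zip(t[::6],lum[::6])])
    return b-(e[0]+e[1])/2
E
python3 - <<'E'
from bub import *
bubble(pickle.load(open("scene1.pkl","rb")),.017,True)
z=float(open("z.txt").read());o=arm.observe();print(o["time"])
arm.movep([.5695,-.185,z],quat(np.radians(12)+.8))
arm.dwell(1.5);o=arm.observe();print(o["force"],o["ft_torque"],o["tool_pos"],o["grip_width"],o["joint_positions"][5],o["time"])
f=grab("scene");pickle.dump(f,open("scene2.pkl","wb"));bubble(f,.005,True);chk(grab("wrist"))
E
```

```text
vial edges [-30.35  34.53] len 64.9 bubble 0.0 offset to hinge -2.09 w 0
[(-45, 181), (-43, 175), (-42, 168), (-40, 152), (-39, 145), (-37, 144), (-36, 142), (-34, 138), (-33, 130), (-31, 99), (-30, 61), (-28, 32), (-27, 32), (-25, 33), (-24, 34), (-22, 34), (-21, 34), (-19, 35), (-18, 34), (-16, 37), (-15, 39), (-13, 40), (-12, 35), (-10, 31), (-9, 32), (-7, 31), (-6, 31), (-4, 33), (-3, 36), (-1, 35), (0, 34), (1, 34), (3, 34), (4, 35), (6, 35), (7, 34), (9, 33), (10, 31), (12, 29), (13, 28), (15, 27), (16, 30), (18, 32), (19, 34), (21, 34), (22, 34), (24, 34), (25, 34), (27, 35), (28, 35), (30, 36), (31, 39), (33, 50), (34, 74), (36, 103), (37, 124), (39, 124), (40, 115), (42, 103), (43, 100), (45, 98)]
19.2833
[-9.83965492  1.03329385 18.05925878] [0.67026472 4.03228497 0.14173854] [ 0.56861429 -0.18515068  0.06288444] 0.03404902108846531 -2.1440272791869885 21.5667
vial edges [-30.71  33.86] len 64.6 bubble 0.0 offset to hinge -1.58 w 0
[(-45, 170), (-43, 170), (-42, 168), (-40, 157), (-39, 151), (-37, 150), (-36, 148), (-34, 139), (-33, 123), (-31, 91), (-30, 60), (-28, 37), (-27, 35), (-25, 34), (-24, 34), (-22, 34), (-21, 34), (-19, 34), (-18, 35), (-16, 36), (-15, 36), (-13, 35), (-12, 34), (-10, 32), (-9, 30), (-7, 33), (-6, 41), (-4, 45), (-3, 43), (-1, 43), (0, 44), (1, 37), (3, 35), (4, 34), (6, 34), (7, 34), (9, 33), (10, 31), (12, 29), (13, 29), (15, 31), (16, 34), (18, 36), (19, 37), (21, 37), (22, 36), (24, 35), (25, 36), (27, 36), (28, 37), (30, 38), (31, 44), (33, 59), (34, 90), (36, 123), (37, 144), (39, 136), (40, 120), (42, 105), (43, 101), (45, 99)]
shelf z=-0.0056 ys +0.0015 xs +47.31 n=53786
red end 4525 xs -15.9 9.6 ys 65.5 85.6 h top [38.4 40.2]
jaw b 1247 xs 6.0 18.2 ys 97.6 110.0 h top [37.1 39.5]
tube r 1129 xs -8.0 7.9 ys 87.0 96.0 h top [35.2 36.3]
```

```bash
cat > bub2.py <<'E'
from chk import *
def bubble(f,slope=0.,show=True):
    s=np.arange(-36,36.1,.25)*1e-3;c=k+.1555*Y;A=[]
    for dz in np.arange(4,13,1.)*1e-3:
        uv=proj(f,np.c_[c+np.outer(s,Y),.0745+dz-slope*s]).astype(np.float32)
        A.append(cv2.remap(f["pixels"],uv[:,0][None],uv[:,1][None],cv2.INTER_CUBIC)[0].astype(float))
    A=np.array(A);t=s*1e3
    for r,dz in enumerate(range(4,13)):
        G=A[r,:,1];R=A[r,:,0]
        m=abs(t-1)<24;w=np.clip(R-np.median(R[m])-20,0,None)*m
        b=(w*t).sum()/max(w.sum(),1e-9)
        def dip(lo,hi):
            q=(t>lo)&(t<hi);v=np.clip(np.median(G[m])*.85-G[q],0,None);return (v*t[q]).sum()/max(v.sum(),1e-9)
        g=(G-R)>35;on=t[g]
        print(dz,"bubble %.2f w%.0f"%(b,w.max()),"lines %.2f %.2f"%(dip(-14,-5),dip(8,17)),"edges",on[0],on[-1]) if g.any() else None
E
python3 - <<'E'
from bub2 import *
for n,s in(("scene1",.0177),("scene2",.0056)): print(n);bubble(pickle.load(open(n+".pkl","rb")),s)
f=pickle.load(open("scene2.pkl","rb"));save(f,"sc2.png",(230,172,282,218),11)
E
```

```text
scene1
4 bubble -15.16 w25 lines -10.48 11.98 edges -31.5 33.0
5 bubble -15.36 w39 lines -10.66 11.58 edges -31.75 32.75
6 bubble -15.49 w54 lines -10.67 11.19 edges -32.25 32.5
7 bubble -15.64 w66 lines 0.00 10.79 edges -32.75 32.25
8 bubble -15.88 w79 lines 0.00 10.39 edges -33.0 32.0
9 bubble -16.16 w93 lines 0.00 10.03 edges -33.5 31.5
10 bubble -16.41 w106 lines 0.00 9.71 edges -34.0 30.75
11 bubble -16.66 w116 lines 0.00 9.44 edges -34.25 30.25
12 bubble -16.88 w124 lines 0.00 9.24 edges -34.75 29.750000000000004
scene2
4 bubble -4.34 w39 lines -11.06 11.45 edges -32.25 32.25
5 bubble -4.51 w53 lines -11.50 11.07 edges -32.5 32.0
6 bubble -4.73 w67 lines -11.93 10.71 edges -32.75 31.5
7 bubble -5.01 w81 lines -12.38 10.27 edges -33.25 31.25
8 bubble -5.37 w91 lines -12.86 9.86 edges -33.5 30.75
9 bubble -5.78 w104 lines 0.00 9.46 edges -33.75 30.25
10 bubble -6.23 w115 lines 0.00 9.11 edges -34.25 29.750000000000004
11 bubble -6.71 w125 lines 0.00 8.84 edges -34.5 29.25
12 bubble -7.20 w131 lines 0.00 8.66 edges -35.0 28.75
```

View pics/sc2.png

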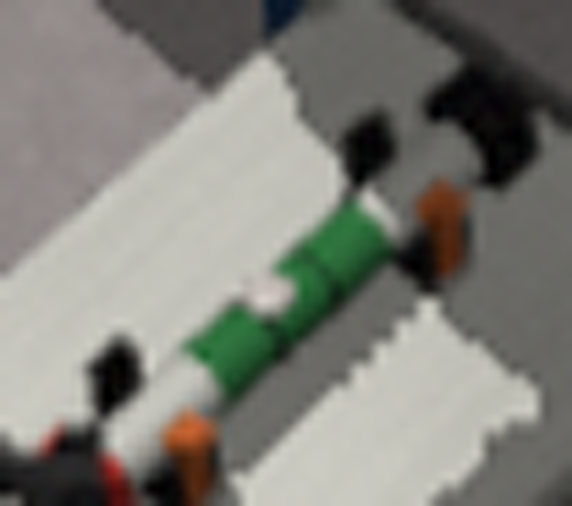

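The scene crop shows the bubble at (270,292) between the lines, about 4 mm towards the red (foot) end. Depth slope agrees, at 5.6 mrad or 4.5 mm. Turn another 0.35 rad.

```bash
python3 - <<'E'
from bub2 import *
z=float(open("z.txt").read())
arm.movep([.5695,-.185,z],quat(np.radians(12)+1.15))
arm.dwell(1.5);o=arm.observe();print(o["force"],o["ft_torque"],o["tool_pos"],o["grip_width"],o["joint_positions"][5],o["time"])
f=grab("scene");pickle.dump(f,open("scene3.pkl","wb"));bubble(f,.0);chk(grab("wrist"));save(f,"sc3.png",(230,172,282,218),11)
E
```

```text
[-9.80111651  0.60900933 17.77227022] [0.7312039  4.17404525 0.09257048] [ 0.56844508 -0.18515519  0.06287993] 0.03379842645981267 -1.7940542834324353 23.5917
4 bubble -0.86 w41 lines -11.08 11.45 edges -32.75 31.5
5 bubble -1.17 w55 lines -11.50 11.02 edges -33.0 31.25
6 bubble -1.49 w70 lines -11.94 10.61 edges -33.5 30.75
7 bubble -1.82 w86 lines -12.30 10.18 edges -34.0 30.25
8 bubble -2.15 w99 lines -12.62 9.79 edges -34.25 30.0
9 bubble -2.51 w109 lines -12.88 9.44 edges -34.75 29.500000000000004
10 bubble -2.91 w118 lines -13.08 9.04 edges -35.0 29.0
11 bubble -3.34 w127 lines -13.28 8.72 edges -35.25 28.75
12 bubble -3.80 w133 lines -13.43 8.46 edges -35.75000000000001 28.5
shelf z=-0.0003 ys +0.0014 xs +45.93 n=55782
red end 3917 xs -15.9 9.2 ys 65.0 85.6 h top [38.3 40.2]
jaw b 715 xs 6.0 17.6 ys 97.4 108.5 h top [36.6 39.1]
tube r 928 xs -8.0 7.7 ys 87.0 96.0 h top [35.2 36.2]
```

View pics/sc3.png

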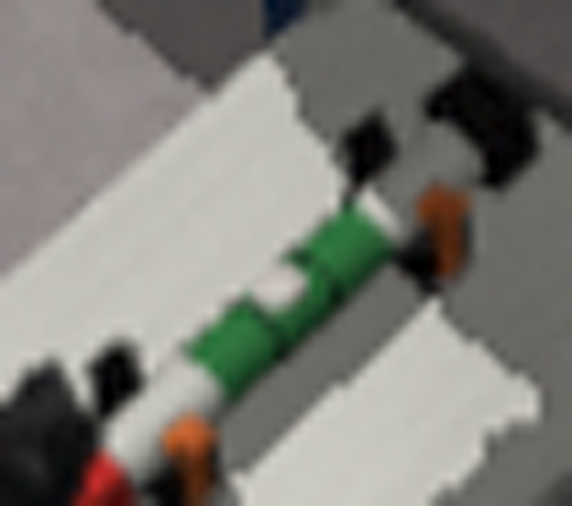

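The scene crop shows the bubble at (281,286), almost midway between the lines, about 0.5 mm towards red. One small trim, settle, check and hand in.

```bash
python3 - <<'E'
from bub2 import *
z=float(open("z.txt").read())
arm.movep([.5695,-.185,z],quat(np.radians(12)+1.19))
arm.dwell(2);o=arm.observe();print(o["force"],o["tool_pos"],o["joint_positions"][5],o["time"])
f=grab("scene");bubble(f,.0);chk(grab("wrist"));save(f,"sc4.png",(220,165,290,225),9)
if 10<o["force"][2]<22: arm.job_done();print("done")
E
```

```text
[-9.89391674  0.37790511 18.16153513] [ 0.56842042 -0.18517928  0.06289296] -1.7541443624262936 25.9417
4 bubble -0.67 w41 lines -11.05 11.33 edges -32.75 31.5
5 bubble -0.98 w55 lines -11.42 10.92 edges -33.25 31.25
6 bubble -1.28 w68 lines -11.78 10.45 edges -33.5 30.75
7 bubble -1.57 w83 lines -12.12 10.00 edges -34.0 30.25
8 bubble -1.87 w96 lines -12.45 9.58 edges -34.25 30.0
9 bubble -2.20 w107 lines -12.73 9.27 edges -34.75 29.500000000000004
10 bubble -2.58 w118 lines -12.98 9.00 edges -35.0 29.25
11 bubble -2.98 w128 lines -13.20 8.78 edges -35.50000000000001 29.0
12 bubble -3.42 w134 lines -13.37 8.67 edges -35.75000000000001 28.5
shelf z=0.0002 ys +0.0015 xs +45.79 n=54822
red end 3855 xs -15.9 9.4 ys 65.0 85.2 h top [38.4 40.1]
jaw b 702 xs 5.6 18.1 ys 97.4 108.7 h top [36.7 39. ]
tube r 867 xs -8.0 7.9 ys 87.0 96.0 h top [35.2 36.3]
the job is handed in; nothing more can be done
done
```

The level is fully home in the fork clips, and the job was handed in at about 26 s. The arm is still holding the knob pressed down at about 18 N with the bubble centred. I turned the foot 1.19 rad anticlockwise to get there.

**Level:** The red (foot) end's block top is about 39 mm above the shelf, as it should be, and the jaw nearer the foot is closed over the tube. At the hinge end I only checked by eye, in the scene view, where that jaw looked closed.

**Bubble:** The two readings differ slightly but both are within 0.6 mm of centred:
- **Scene camera:** 0.4 to 0.6 mm towards the red end when measured from the black lines, and about zero from the vial's ends.
- **Shelf slope:** the wrist camera's depth image shows 0.2 mrad, or less than 0.2 mm of bubble.

The top camera could not confirm this, because the arm blocked its view.

**Forces:** While pressing the knob there is also a sideways force of about 10 N on the tool. Pushing the level in, the upward force reached about 37 N for a moment, carried by the gripped level rather than by the gripper's body.

I did not deliberately touch anything else on the bench.

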